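Find and release the latched mode key

TASK

One of the four blue mode keys on the shaker's control unit is latched down. Tap the four keys lightly with the fingertips, one after the other from left to right, to feel which one is firm, without pushing a free key as deep as the latched one sits and without releasing the latched key yet; then press the latched key down until it lets go, and withdraw so that all four keys stand up. Nothing is to be grasped or lifted: leave the bottle, the beaker and the marker pen where they are.

Things in the scene. Friction and masses are not known exactly. Their poses are not given: they have to be found in the camera images.
- key_unit: low white control unit of a bench shaker, fixed on the worktop: 130 mm deep (x), 236 mm wide (y), top panel 50 mm above the worktop, with four identical blue keys in a row along y; a raised rim, 62 mm high in all, along its back (x +25 to +59 mm). Origin: centre of the underside; x points to its back (away from the robot at yaw 0), y to its left, z up
- key_1: blue key cap, leftmost as the robot sees the unit: 34 mm (x) x 28 mm (y), flat top; keys are 48 mm apart centre to centre. Origin: on its centre line, 18 mm below its top face; with the key up at x -20, y +72, z +50 mm of the unit; moves down with the key. A free key stands 18 mm proud of the panel, a latched one only 11 mm.
- key_2: blue key cap, second from the left: 34 mm (x) x 28 mm (y), flat top; keys are 48 mm apart centre to centre. Origin: on its centre line, 18 mm below its top face; with the key up at x -20, y +24, z +50 mm of the unit; moves down with the key. A free key stands 18 mm proud of the panel, a latched one only 11 mm.
- key_3: blue key cap, third from the left: 34 mm (x) x 28 mm (y), flat top; keys are 48 mm apart centre to centre. Origin: on its centre line, 18 mm below its top face; with the key up at x -20, y -24, z +50 mm of the unit; moves down with the key. A free key stands 18 mm proud of the panel, a latched one only 11 mm.
- key_4: blue key cap, rightmost: 34 mm (x) x 28 mm (y), flat top; keys are 48 mm apart centre to centre. Origin: on its centre line, 18 mm below its top face; with the key up at x -20, y -72, z +50 mm of the unit; moves down with the key. A free key stands 18 mm proud of the panel, a latched one only 11 mm.
- key_1_travel (a joint): how far key_1 is down, m: 0 up, about 0.007 latched, 0.013 bottom stop. Free: gives from 1 N, then 1 mm per N (2 mm at 3 N), springs back. Latched (one key, any of the four): firm below 7.5 N; pushed 3.5 mm further (to 0.0105 or more, about 11.5 N; 14 N at the stop) it unlatches and springs fully up once the finger withdraws. A free key never latches.
- key_2_travel (a joint): how far key_2 is down, m: 0 up, about 0.007 latched, 0.013 bottom stop. Free: gives from 1 N, then 1 mm per N (2 mm at 3 N), springs back. Latched (one key, any of the four): firm below 7.5 N; pushed 3.5 mm further (to 0.0105 or more, about 11.5 N; 14 N at the stop) it unlatches and springs fully up once the finger withdraws. A free key never latches.
- key_3_travel (a joint): how far key_3 is down, m: 0 up, about 0.007 latched, 0.013 bottom stop. Free: gives from 1 N, then 1 mm per N (2 mm at 3 N), springs back. Latched (one key, any of the four): firm below 7.5 N; pushed 3.5 mm further (to 0.0105 or more, about 11.5 N; 14 N at the stop) it unlatches and springs fully up once the finger withdraws. A free key never latches.
- key_4_travel (a joint): how far key_4 is down, m: 0 up, about 0.007 latched, 0.013 bottom stop. Free: gives from 1 N, then 1 mm per N (2 mm at 3 N), springs back. Latched (one key, any of the four): firm below 7.5 N; pushed 3.5 mm further (to 0.0105 or more, about 11.5 N; 14 N at the stop) it unlatches and springs fully up once the finger withdraws. A free key never latches.
- catch (a joint): the sprung catch hidden in the unit that holds the latched key, whichever that is (it does not tell which): 0 while it holds, jumps to about 0.016 m when the key is released; it cannot be set again
- bottle_amber: small brown bottle with black cap, 42 mm diameter, 88 mm high, standing loose to the left of the unit; origin at the centre of its underside
- beaker: small clear glass beaker, 50 mm diameter, 66 mm high, standing loose to the right of the unit; origin at the centre of its underside
- marker_blue: white and blue marker pen, 139 mm long (along its y), 15 mm thick, lying loose in front of the unit; origin at its middle, on its underside

How it is judged (in metres and radians):
On the way, in this order (a step that is already met when the one before it is completed fails the run):
1. the key that is leftmost as the robot sees the unit is touched by the fingers while the latched key is still latched (contact force between the fingers and key_1 above 0.4 N and value of joint catch below 0.004 m), for 0.04 s.
2. the key that is second from the left is touched by the fingers while the latched key is still latched (contact force between the fingers and key_2 above 0.4 N and value of joint catch below 0.004 m), for 0.04 s.
3. the key that is third from the left is touched by the fingers while the latched key is still latched (contact force between the fingers and key_3 above 0.4 N and value of joint catch below 0.004 m), for 0.04 s.
4. the key that is rightmost is touched by the fingers while the latched key is still latched (contact force between the fingers and key_4 above 0.4 N and value of joint catch below 0.004 m), for 0.04 s.
5. the latched key has been pressed, has let go, and all four keys stand up (value of joint catch above 0.008 m and value of joint each of key_1_travel, key_2_travel, key_3_travel, key_4_travel below 0.002 m), for 0.2 s.
At the end, for the whole second after the job is handed in: the catch has let go and all four keys stand up (each less than 2 mm down) (all of step 5); the robot touches nothing.
It fails at once if while a key is latched, a free key is pushed down as deep as the latched one (more than 6 mm) ((contact force between the fingers and key_1 above 0.2 N and value of joint key_1_travel above 0.006 m and value of joint any of key_2_travel, key_3_travel, key_4_travel above 0.006 m) or (contact force between the fingers and key_2 above 0.2 N and value of joint key_2_travel above 0.006 m and value of joint any of key_1_travel, key_3_travel, key_4_travel above 0.006 m) or (contact force between the fingers and key_3 above 0.2 N and value of joint key_3_travel above 0.006 m and value of joint any of key_1_travel, key_2_travel, key_4_travel above 0.006 m) or (contact force between the fingers and key_4 above 0.2 N and value of joint key_4_travel above 0.006 m and value of joint any of key_1_travel, key_2_travel, key_3_travel above 0.006 m)).
It fails at once if the bottle is shifted by more than 15 mm or lifted (distance of bottle_amber from where it was at the start of the episode above 0.015 m).
It fails at once if the beaker is shifted by more than 15 mm or lifted (distance of beaker from where it was at the start of the episode above 0.015 m).
It fails at once if the marker pen is shifted by more than 15 mm or lifted (distance of marker_blue from where it was at the start of the episode above 0.015 m).
It also fails if it takes over 48 s, if anything falls off the work surface, if the arm or the gripper's body presses on something with over 40 N, if the wrist force passes 120 N, or if a joint passes its speed limit or range.

ROBOT

A 6-joint arm with a two-finger parallel gripper is mounted at the origin on a cart in front of the work surface, level with it; the furniture and walls round the work are solid. World frame = base frame: x ahead of the robot, y to its left, z up, the work surface at z = 0. Lengths are in mm, angles in rad, forces in N, time in s.
With the tool pointing down it reaches from about 350 to 775 mm from the base axis. Payload 7.3 kg.
Tool frame: the origin (TCP) lies midway between the tips of the shut fingers; the grasp point (between the pads) lies 19 mm behind it; x points along the fingers, y is the direction in which the jaws open and shut, and the axes are right-handed (so a half turn about x gives the same grasp; the last joint's range is limited). The gripper opens to 92 mm and grips with 3 to 60 N. Pads are 19 mm wide; open, the fingers measure 130 mm over their backs; the gripper's body (75 mm by 190 mm) begins 47 mm behind the grasp point.
Start: joints at [1.014, 0.342, 1.524, -0, 1.275, -0.146], TCP at [209.643, 481.347, 226.741] pointing down, gripper open.
Joint ranges: [-2.53, 2.53], [-0.77, 2.02], [0.04, 2.7], [-1, 4.14], [0.28, 2.66], [-3.11, 3.11]. Speed limits (rad/s): [2.57, 2.57, 3.14, 3.14, 3.14, 3.14].

INTERFACE

Orientations are given as [roll, pitch, yaw] about the fixed x, y, z axes, in that order (R = Rz(yaw) Ry(pitch) Rx(roll)).
In Python, from plant import bot gives the robot as it stands. The module is installed in compiled form; this text tells all that it offers.
- The arm moves only by the shell command python3 -m handwheel 'ROWS' [OPENING]. ROWS is JSON, a list that holds one entry, the list of rows, each a list of 4 numbers: the shift along the tool's x, y, z in cm, then the turn about the tool's x in rad. A call has 1 to 8 rows; each row shifts and turns the commanded pose from where the row before left it, along the tool's axes as they then stand; what a row does not reach is not made up. A row lasts 1/12 s, in which the tool goes at most 41.7 mm and 7.16 degrees, less where a joint would pass 70% of its speed; a pose out of reach is approached as far as the arm can. A call is refused whole if a number of a shift passes 4.17 or a number of a turn 0.125, either way. A call with a gripper value outside its range is refused whole. OPENING is the opening, from 0 (shut) to 1 (fully open), set as the call begins (- or left out, the last holds). The fingers move at their own pace and stop on an object; the grip force is fixed at half the most. Time passes only in rows, so rows that do not move let the fingers close. It gives the time, the measured TCP pose, the force and the opening at its end, in the units of the state.
- bot.get_obs(): the state, without advancing time (a new reading comes with each control period).
- bot.capture(name): name is "scene" or "top" or "wrist"; returns (picture, depth): 400x640x3 uint8, red, green, blue; 400x640 float32, mm along the optical axis (not along the pixel's ray), 0 where there is no reading.
- bot.camera_model(name): a dict with "fx", "fy", "cx", "cy" (pixels), "position" and "rotation" of the camera in the world. Camera axes: x right, y down, z forward; pixel columns grow to the right and rows downward; lengths in mm; the calibration is good to about 2 mm. The wrist camera is an equidistant fisheye: a pixel r from the principal point sees the ray r / f radians off the axis. A picture is of the moment at which its call begins: read the wrist's pose just before it. camera_model takes no time and is no camera call; for the wrist camera it gives the pose at the moment of the call.
- bot.close_job(): hands the job in, once; it reports no verdict.
Trained networks look in the newest picture that a camera, given by its name, has taken for a name from the list of things; names that differ only in an ending like _2 or _b are one class to them, and where a whole thing is asked for, a point or a joint stands for the part that bears it (a point fixed in the world has none). Each returns a list of dicts, best first, with "conf" (0 to 1); they miss things now and then, are a little off and sometimes report something else, mostly with a low value. They report only what shows in the picture. A call takes as long as a camera call.
- bot.find_in(camera, label): "bbox" ([left, top, width, height] in pixels, round what is visible of it).
- bot.spot_point(camera, label): "point" ([column, row] in pixels: a listed point, or the origin of a listed thing).
The state is a dict: "time": time; "joint_positions": joint angles; "dq": joint speeds; "tau": joint torques, N m; "tool_pos": TCP position; "tcp_rot": TCP orientation; "contact_force": force on the tool from outside, world axes, zero at the start; "moment": the same for the moment, N m; "grip_width": finger opening in mm.
Only numpy, scipy, OpenCV 4.12 (cv2) and the standard library are available. Lean on these libraries where they do the work, as an engineer would, in place of code of your own. Each camera call takes 0.05 s, during which the arm holds its last target.

## Working session

There is one attempt and no reset: what is moved stays moved. The work goes in short steps, Python scripts to look and compute and a shell command to move; the robot and the scene stay as the last step left them, time stands still between calls to the robot, and variables do not carry over. Pictures are saved under pics/ and viewed, and the job is handed in when it is done.

```bash
mkdir -p pics; python3 - <<'E'
from plant import bot
import cv2,numpy as np
o=bot.get_obs();print({k:np.round(v,3).tolist() for k,v in o.items()})
for n in ["scene","top"]:
    p,d=bot.capture(n);cv2.imwrite(f"pics/{n}0.png",p[:,:,::-1]);np.save(f"{n}_d.npy",d)
    m=bot.camera_model(n);print(n,m)
    for l in ["key_unit","key_1","bottle_amber","beaker","marker_blue"]:
        print(l,[(np.round(q["point"],1).tolist(),round(q["conf"],2)) for q in bot.spot_point(n,l)][:6])
E
```

```text
{'time': 0.0, 'joint_positions': [1.014, 0.343, 1.525, 0.0, 1.275, -0.146], 'dq': [0.0, 0.001, -0.001, -0.002, -0.0, -0.0], 'tau': [-0.001, -43.125, -24.422, 0.072, 0.056, -0.0], 'tool_pos': [209.408, 480.988, 226.033], 'tcp_rot': [-1.721, 1.569, -2.132], 'contact_force': [-0.095, 0.057, 0.006], 'moment': [-0.033, -0.029, 0.02], 'grip_width': 91.714}
scene {'fx': 489.0404067738838, 'fy': 489.0404067738838, 'cx': 312.4615026517624, 'cy': 205.49250625623208, 'position': array([ 155.09868728, -478.83443534,  715.32361398]), 'rotation': array([-2.38617459, -0.00852184, -0.58188296])}
key_unit [([338.0, 232.4], 0.82)]
key_1 [([346.0, 229.8], 0.86), ([322.3, 217.0], 0.75), ([364.6, 249.0], 0.61)]
bottle_amber [([268.8, 188.2], 0.96)]
beaker [([422.6, 275.5], 0.82)]
marker_blue [([281.9, 260.2], 0.59), ([345.6, 230.4], 0.25), ([302.0, 205.2], 0.15)]
top {'fx': 380.0672497074219, 'fy': 380.0672497074219, 'cx': 315.2078407938942, 'cy': 199.32048536917515, 'position': array([402.00296441,  33.69368363, 889.81495876]), 'rotation': array([-3.03731723e+00,  2.73684127e-04, -1.59432549e+00])}
key_unit [([333.4, 184.6], 0.69), ([369.0, 177.7], 0.21)]
key_1 [([368.6, 177.9], 0.65), ([334.3, 237.5], 0.58), ([305.4, 190.4], 0.55), ([347.8, 187.7], 0.54), ([325.3, 187.9], 0.52)]
bottle_amber [([253.3, 209.3], 0.75)]
beaker [([398.9, 149.4], 0.57)]
marker_blue [([334.8, 235.5], 0.85), ([253.1, 205.4], 0.64)]
```

View pics/scene0.png

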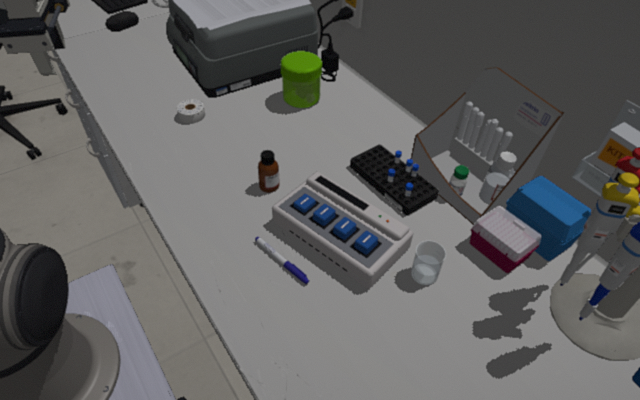

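View pics/top0.png

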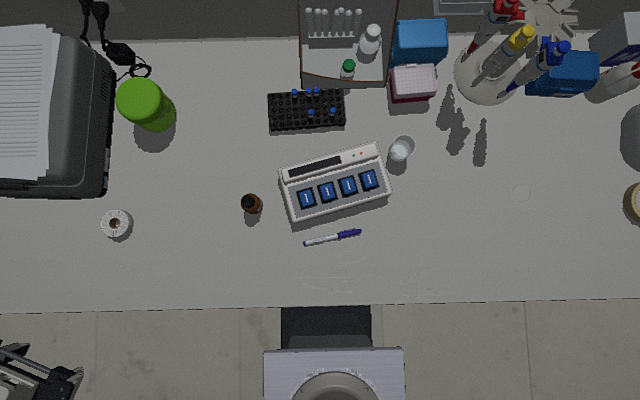

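Scene: unit at (340,230) with keys along (304,203)–(367,243); bottle (268,170), beaker (428,263), marker (282,260). Top: keys at (306,198), (327,192), (348,186), (369,180); unit is yawed some. Now measuring with depth.

```bash
cat > h.py <<'E'
from plant import bot
import cv2,numpy as np
from scipy.spatial.transform import Rotation as R
def world(n,d):
    m=bot.camera_model(n);v,u=np.mgrid[:400,:640]
    P=np.stack([(u-m['cx'])/m['fx']*d,(v-m['cy'])/m['fy']*d,d],-1)
    return P@R.from_euler('xyz',m['rotation']).as_matrix().T+m['position']
E
python3 - <<'E'
from h import *
for n in ["scene","top"]:
    p=cv2.imread(f"pics/{n}0.png");d=np.load(f"{n}_d.npy");W=world(n,d)
    print(n,"table z",np.median(W[(d>0)&(abs(W[...,2])<15)&(W[...,0]>250)&(W[...,0]<700)][:,2]))
    h=cv2.cvtColor(p,cv2.COLOR_BGR2HSV)
    b=((h[...,0]>95)&(h[...,0]<125)&(h[...,1]>120)&(d>0)&(W[...,2]>40)&(W[...,2]<85)&(W[...,0]<600)&(W[...,0]>350)).astype(np.uint8)
    k,l,s,c=cv2.connectedComponentsWithStats(b)
    for i in range(1,k):
        if s[i,4]<30: continue
        q=W[l==i];zt=np.percentile(q[:,2],80);t=q[q[:,2]>zt-6]
        print(c[i].round(1),s[i,4],"mean top",t.mean(0).round(1),"mid",((t.min(0)+t.max(0))/2).round(1),"zmed",np.median(t[:,2]).round(1), "z pct",np.percentile(q[:,2],[50,70,80,90]).round(1))
    # bounding of objects
    for l in ["bottle_amber","beaker","marker_blue","key_unit"]:
        f=bot.find_in(n,l)
        if f:
            x,y,w,hh=[int(round(a)) for a in f[0]["bbox"]];q=W[y:y+hh,x:x+w].reshape(-1,3);q=q[(q[:,2]>8)]
            print(l,f[0]["bbox"],f[0]["conf"],np.percentile(q,[5,50,95],axis=0).round(0).tolist() if len(q) else None)
E
```

```text
scene table z 0.1804391672200154
[304.  203.5] 240 mean top [490.4  48.5  60.6] mid [491.9  50.1  59.9] zmed 60.9 z pct [60.3 61.3 61.8 62.4]
[323.7 215.2] 311 mean top [503.    2.   67.2] mid [503.6   4.   66.6] zmed 67.5 z pct [66.4 67.6 68.1 68.9]
[344.1 228.7] 328 mean top [514.7 -44.2  67.4] mid [516.5 -41.9  66.9] zmed 67.7 z pct [66.5 67.9 68.4 69. ]
[365.6 243. ] 351 mean top [527.2 -90.3  67.3] mid [528.  -88.9  66.5] zmed 67.7 z pct [66.5 67.9 68.3 69. ]
bottle_amber [258.7, 150.1, 21.6, 40.7] 0.91 [[465.0, 155.0, 13.0], [479.0, 164.0, 55.0], [498.0, 181.0, 88.0]]
beaker [410.3, 238.1, 36.6, 47.2] 0.83 [[579.0, -191.0, 14.0], [602.0, -169.0, 43.0], [626.0, -146.0, 66.0]]
marker_blue [256.8, 234.9, 53.9, 50.0] 0.91 [[392.0, -69.0, 9.0], [410.0, -8.0, 13.0], [462.0, 47.0, 34.0]]
key_unit [272.0, 169.8, 142.8, 117.5] 0.81 [[445.0, -130.0, 12.0], [523.0, -23.0, 50.0], [692.0, 82.0, 67.0]]
top table z -1.062602665979739
[368.2 179.5] 209 mean top [529.5 -87.2  66.6] mid [529.5 -87.8  66.7] zmed 66.6 z pct [66.2 67.2 67.8 68.4]
[347.7 185.4] 204 mean top [517.1 -41.1  66.4] mid [517.1 -41.5  66.6] zmed 66.7 z pct [66.3 67.1 67.6 68.1]
[326.9 191.3] 202 mean top [504.7   5.1  66.5] mid [504.9   4.6  66.7] zmed 66.5 z pct [66.3 67.1 67.7 68.3]
[305.9 197.4] 197 mean top [492.5  51.4  59.9] mid [492.4  51.   59.3] zmed 59.9 z pct [59.6 60.6 61.2 61.7]
bottle_amber [242.7, 196.1, 19.5, 18.2] 0.81 [[466.0, 156.0, 20.0], [481.0, 168.0, 65.0], [497.0, 185.0, 88.0]]
beaker [386.4, 134.9, 29.2, 26.3] 0.87 [[581.0, -190.0, 21.0], [606.0, -169.0, 31.0], [626.0, -145.0, 65.0]]
marker_blue [305.2, 228.2, 52.5, 20.0] 0.76 [[394.0, -56.0, 9.0], [406.0, -5.0, 11.0], [419.0, 51.0, 15.0]]
key_unit [278.7, 141.7, 112.7, 78.6] 0.71 [[463.0, -116.0, 46.0], [528.0, -12.0, 51.0], [593.0, 89.0, 67.0]]
```

Both cameras agree: key_1 sits about 7 mm lower (top at z≈60.5, the others at 67.5), so it should be the latched one. Next, the moves in tool axes.

```bash
cat >> h.py <<'E'
K=np.array([[491.5,50.2],[504.2,4],[516.3,-42.3],[528.8,-88.5]])
def st(tgt=None):
    o=bot.get_obs();M=R.from_euler('xyz',o['tcp_rot']).as_matrix();p=np.array(o['tool_pos'])
    print(round(o['time'],2),"pos",p.round(1),"F",np.round(o['contact_force'],2),"w",round(o['grip_width'],1));print(M.round(3).tolist())
    if tgt is not None: print("tool shift cm",(M.T@(np.array(tgt)-p)/10).round(2))
    return o,M,p
E
python3 - <<'E'
from h import *
o,M,p=st([491.5,50.2,226])
d=K[0]-K[3];ya=np.arctan2(-d[0],d[1]);print("yaw",ya)
ux=np.array([np.cos(ya),np.sin(ya),0]);uy=np.array([-np.sin(ya),np.cos(ya),0])
for nm,a in(("jaw along unit x",ux),("jaw along y",uy)):
    v=M.T@a; t=np.arctan2(v[2],v[1]);t=(t+np.pi/2)%np.pi-np.pi/2;print(nm,"turn about tool x",t)
E
```

```text
1.0 pos [209.6 481.3 226.7] F [ 0.52 -0.17 -0.03] w 91.9
[[0.0, 0.399, 0.917], [0.0, 0.917, -0.399], [-1.0, 0.0, 0.0]]
tool shift cm [  0.07 -28.27  43.06]
yaw 0.2627102955186522
jaw along unit x turn about tool x 0.8973038808709455
jaw along y turn about tool x -0.6734924477034336
```

```bash
python3 -m handwheel '[[[0,-1,1.5,0],[0,-2,3,0],[0,-2,3,0],[0,-2,3,0],[0,-2,3,0],[0,-2,3,0],[0,-2,3,0],[0,-2,3,0]]]' 0
python3 -m handwheel '[[[0,-2,3,0],[0,-2,3,0],[0,-2,3,0],[0,-2,3,0],[0,-2,3,0],[0,-2,3,0],[0,-1,1.5,0],[0,0,0,0]]]' 0
python3 -m handwheel '[[[0,0,0,0.12],[0,0,0,0.12],[0,0,0,0.12],[0,0,0,0.12],[0,0,0,0.12],[0,0,0,0.12],[0,0,0,0.12],[0,0,0,0.057]]]' 0
python3 -c "
from h import *
st([491.5,50.2,100])"
```

```text
time: 1.67
tool_pos: [356.7, 252.4, 227.0]
tcp_rot: [0.897, 1.57, 0.486]
contact_force: [0.8, -0.2, 0.7]
grip_width: 43.0
time: 2.33
tool_pos: [484.8, 53.7, 226.5]
tcp_rot: [-0.362, 1.57, -0.777]
contact_force: [0.0, 0.1, 0.7]
grip_width: 0.7
time: 3.0
tool_pos: [482.3, 57.9, 226.8]
tcp_rot: [-2.932, 1.57, 2.038]
contact_force: [0.1, -0.3, 0.3]
grip_width: 0.1
3.0 pos [482.3  57.9 226.8] F [ 0.15 -0.31  0.28] w 0.1
[[-0.0, 0.967, 0.255], [0.0, 0.255, -0.967], [-1.0, -0.0, -0.001]]
tool shift cm [12.68  0.69  0.98]
```

```bash
python3 -m handwheel '[[[2,0.35,0.5,0],[3,0.34,0.48,0],[3,0,0,0],[3,0,0,0],[1.7,0,0,0],[0,0,0,0],[0,0,0,0],[0,0,0,0]]]' 0
python3 -c "
from h import *
st([491.5,50.2,68])
p,d=bot.capture('scene');cv2.imwrite('pics/s1.png',cv2.resize(p[130:330,210:470,::-1],None,fx=3,fy=3))"
```

```text
time: 3.67
tool_pos: [492.8, 49.7, 101.0]
tcp_rot: [1.353, 1.569, 0.046]
contact_force: [0.1, 0.5, 0.0]
grip_width: 0.4
3.67 pos [492.8  49.7 101. ] F [0.09 0.48 0.04] w 0.4
[[0.002, 0.965, 0.26], [0.0, 0.26, -0.965], [-1.0, 0.002, 0.0]]
tool shift cm [ 3.3  -0.12 -0.08]
```

View pics/s1.png

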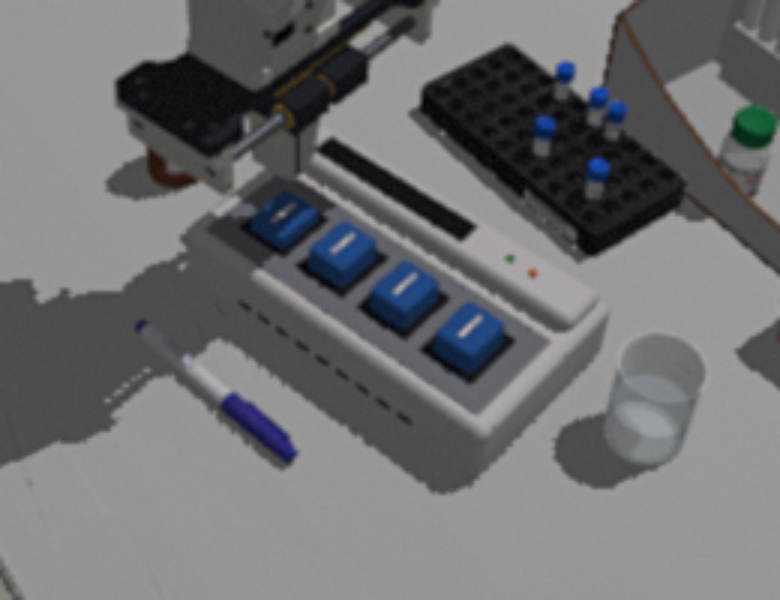

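Key 1 at (285,220) visibly lower than the others; fingers are above it. Lower gently.

```bash
python3 -m handwheel '[[[1.5,-0.06,0,0],[1.4,-0.06,-0.04,0],[0.4,0,0,0],[0,0,0,0],[0,0,0,0]]]' 0
python3 -m handwheel '[[[0.2,0,0,0],[0.1,0,0,0],[0,0,0,0]]]' 0
```

```text
time: 4.13
tool_pos: [491.5, 49.4, 67.7]
tcp_rot: [1.326, 1.569, 0.019]
contact_force: [-0.2, -0.1, -0.2]
grip_width: 0.3
time: 4.38
tool_pos: [491.1, 49.3, 64.1]
tcp_rot: [1.394, 1.57, 0.086]
contact_force: [-0.1, 0.9, -0.1]
grip_width: 0.2
```

```bash
python3 -m handwheel '[[[0.1,0,0,0],[0,0,0,0]]]' 0
python3 -m handwheel '[[[0.1,0,0,0],[0,0,0,0]]]' 0
```

```text
time: 4.55
tool_pos: [490.8, 49.3, 62.7]
tcp_rot: [2.077, 1.571, 0.77]
contact_force: [0.4, 0.1, -0.2]
grip_width: 0.7
time: 4.72
tool_pos: [490.9, 49.3, 61.7]
tcp_rot: [1.852, 1.571, 0.545]
contact_force: [0.0, 0.1, -0.8]
grip_width: 0.4
```

```bash
python3 -m handwheel '[[[0.05,0,0,0],[0,0,0,0]]]' 0
python3 -m handwheel '[[[0.05,0,0,0],[0,0,0,0]]]' 0
```

```text
time: 4.88
tool_pos: [490.9, 49.3, 61.5]
tcp_rot: [1.573, 1.571, 0.265]
contact_force: [-0.7, -0.4, 3.9]
grip_width: 0.5
time: 5.05
tool_pos: [491.0, 49.3, 61.3]
tcp_rot: [1.325, 1.57, 0.017]
contact_force: [-1.7, 0.5, 6.9]
grip_width: 0.7
```

Firm: 6.9 N with z barely moving at 61.3 → key 1 latched. On to key 2.

```bash
python3 -m handwheel '[[[-0.5,0,0,0],[-1.5,0,0,0],[0,0,1.2,0],[0,0,2.4,0],[0,0,1.2,0],[0.5,0,0,0],[0,0,0,0]]]' 0
python3 -c "
from h import *
st([504.2,4,68.5])"
```

```text
time: 5.63
tool_pos: [502.7, 2.3, 74.5]
tcp_rot: [-2.115, 1.569, 2.858]
contact_force: [-0.4, 0.4, -0.3]
grip_width: 0.5
5.63 pos [502.7   2.3  74.5] F [-0.43  0.42 -0.31] w 0.5
[[-0.002, 0.966, 0.258], [0.001, 0.258, -0.966], [-1.0, -0.002, -0.001]]
tool shift cm [ 0.6   0.19 -0.12]
```

```bash
python3 -m handwheel '[[[0.4,0.1,-0.1,0],[0,0,0,0]]]' 0
python3 -m handwheel '[[[0.2,0,0,0],[0,0,0,0]]]' 0
python3 -m handwheel '[[[0.1,0,0,0],[0,0,0,0]]]' 0
```

```text
time: 5.8
tool_pos: [503.3, 4.9, 70.7]
tcp_rot: [-2.145, 1.569, 2.831]
contact_force: [0.3, -0.6, -0.3]
grip_width: 0.1
time: 5.97
tool_pos: [503.6, 4.8, 69.3]
tcp_rot: [-2.15, 1.57, 2.827]
contact_force: [-0.4, 0.2, -0.4]
grip_width: 0.2
time: 6.13
tool_pos: [504.0, 4.5, 68.6]
tcp_rot: [-2.713, 1.571, 2.263]
contact_force: [-0.5, 0.9, 0.3]
grip_width: -0.0
```

```bash
python3 -m handwheel '[[[0.1,0,0,0],[0,0,0,0]]]' 0
python3 -m handwheel '[[[0.1,0,0,0],[0,0,0,0]]]' 0
```

```text
time: 6.3
tool_pos: [504.1, 4.4, 67.8]
tcp_rot: [1.958, 1.57, 0.65]
contact_force: [-0.1, 1.7, 0.4]
grip_width: 0.6
time: 6.47
tool_pos: [504.1, 4.4, 66.8]
tcp_rot: [1.99, 1.57, 0.682]
contact_force: [-0.1, 1.2, 1.8]
grip_width: 0.2
```

```bash
python3 -m handwheel '[[[0.1,0,0,0],[0,0,0,0]]]' 0
python3 -m handwheel '[[[-0.8,0,0,0],[-0.8,0,0,0],[0,0,1.2,0],[0,0,2.4,0],[0,0,1.2,0],[0.6,0,0,0],[0,0,0,0]]]' 0
python3 -c "
from h import *
st([516.3,-42.3,68.5])"
```

```text
time: 6.63
tool_pos: [504.1, 4.3, 65.8]
tcp_rot: [1.904, 1.57, 0.596]
contact_force: [-0.4, 2.3, 2.6]
grip_width: 0.8
time: 7.22
tool_pos: [515.9, -42.8, 74.6]
tcp_rot: [-2.21, 1.569, 2.763]
contact_force: [-1.4, 0.7, 0.5]
grip_width: 0.7
7.22 pos [515.9 -42.8  74.6] F [-1.37  0.67  0.5 ] w 0.7
[[-0.002, 0.966, 0.258], [0.001, 0.258, -0.966], [-1.0, -0.001, -0.001]]
tool shift cm [ 0.61  0.06 -0.03]
```

Key 2 is free (2.6 N, gives ~2 mm). Key 3: same depth (65.8).

```bash
python3 -m handwheel '[[[0.5,0,0,0],[0.1,0,0,0],[0,0,0,0]]]' 0
python3 -m handwheel '[[[0.1,0,0,0],[0,0,0,0]]]' 0
python3 -m handwheel '[[[0.1,0,0,0],[0,0,0,0]]]' 0
```

```text
time: 7.47
tool_pos: [515.8, -41.4, 69.0]
tcp_rot: [-2.172, 1.569, 2.805]
contact_force: [-0.3, 0.5, 0.5]
grip_width: 0.3
time: 7.63
tool_pos: [516.5, -41.7, 68.6]
tcp_rot: [-2.94, 1.571, 2.036]
contact_force: [-0.8, 0.5, 0.3]
grip_width: 0.7
time: 7.8
tool_pos: [516.6, -41.9, 67.8]
tcp_rot: [1.923, 1.57, 0.615]
contact_force: [-0.1, 0.0, 0.2]
grip_width: 0.5
```

```bash
python3 -m handwheel '[[[0.1,0,0,0],[0,0,0,0]]]' 0
python3 -m handwheel '[[[0.1,0,0,0],[0,0,0,0]]]' 0
python3 -m handwheel '[[[-0.8,0,0,0],[-0.8,0,0,0],[0,0,1.2,0],[0,0,2.4,0],[0,0,1.2,0],[0.6,0,0,0],[0,0,0,0]]]' 0
python3 -c "
from h import *
st([528.8,-88.5,68.5])"
```

```text
time: 7.97
tool_pos: [516.6, -41.9, 66.8]
tcp_rot: [1.974, 1.57, 0.667]
contact_force: [-0.9, 1.4, 2.4]
grip_width: 0.6
time: 8.13
tool_pos: [516.6, -42.0, 65.8]
tcp_rot: [2.004, 1.57, 0.696]
contact_force: [0.4, 2.8, 3.2]
grip_width: 0.4
time: 8.72
tool_pos: [528.3, -89.1, 74.5]
tcp_rot: [-2.264, 1.569, 2.709]
contact_force: [-0.4, 0.4, -1.1]
grip_width: 0.4
8.72 pos [528.3 -89.1  74.5] F [-0.36  0.42 -1.11] w 0.4
[[-0.002, 0.966, 0.258], [0.001, 0.258, -0.966], [-1.0, -0.001, -0.001]]
tool shift cm [ 0.6   0.07 -0.04]
```

Key 3 is free too (3.2 N, ~2 mm). Key 4:

```bash
python3 -m handwheel '[[[0.5,0,0,0],[0.1,0,0,0],[0,0,0,0]]]' 0
python3 -m handwheel '[[[0.1,0,0,0],[0.1,0,0,0],[0,0,0,0]]]' 0
python3 -m handwheel '[[[0.1,0,0,0],[0,0,0,0]]]' 0
python3 -m handwheel '[[[0.1,0,0,0],[0,0,0,0]]]' 0
```

```text
time: 8.97
tool_pos: [528.3, -87.7, 69.0]
tcp_rot: [-2.238, 1.569, 2.738]
contact_force: [-1.5, 0.0, -0.4]
grip_width: 0.2
time: 9.22
tool_pos: [529.0, -88.1, 67.7]
tcp_rot: [2.524, 1.57, 1.217]
contact_force: [-0.0, -0.1, 2.0]
grip_width: 0.5
time: 9.38
tool_pos: [529.1, -88.2, 66.8]
tcp_rot: [2.088, 1.57, 0.78]
contact_force: [-0.1, 1.7, 2.4]
grip_width: 0.7
time: 9.55
tool_pos: [529.1, -88.3, 65.8]
tcp_rot: [1.873, 1.57, 0.565]
contact_force: [0.0, 2.5, 2.4]
grip_width: 0.3
```

All three others are free, so go back to key 1.

```bash
python3 -m handwheel '[[[-0.8,0,0,0],[-1.2,0,0,0],[0,0,-1.8,0],[0,0,-3.6,0],[0,0,-3.6,0],[0,0,-3.6,0],[0,0,-1.8,0],[0,0,0,0]]]' 0
python3 -m handwheel '[[[0.6,0,0,0],[0.6,0,0,0],[0.4,0,0,0],[0,0,0,0]]]' 0
python3 -c "
from h import *
st([491.5,50.2,61])"
```

```text
time: 10.22
tool_pos: [490.2, 53.4, 86.1]
tcp_rot: [-2.35, 1.57, 2.629]
contact_force: [0.4, -0.1, 0.3]
grip_width: 0.3
time: 10.55
tool_pos: [491.2, 49.4, 68.5]
tcp_rot: [-1.842, 1.569, 3.132]
contact_force: [-0.9, 0.4, -0.9]
grip_width: 0.7
10.55 pos [491.2  49.4  68.5] F [-0.92  0.44 -0.92] w 0.7
[[-0.002, 0.966, 0.258], [0.0, 0.258, -0.966], [-1.0, -0.002, -0.001]]
tool shift cm [ 0.75  0.05 -0.06]
```

```bash
python3 -m handwheel '[[[0.5,0,0,0],[0.2,0,0,0],[0.1,0,0,0],[0.1,0,0,0],[0.1,0,0,0],[0,0,0,0]]]' 0
python3 -m handwheel '[[[0.1,0,0,0],[0,0,0,0]]]' 0
```

```text
time: 11.05
tool_pos: [491.5, 50.0, 60.3]
tcp_rot: [-0.077, 1.57, -1.385]
contact_force: [-2.8, -2.8, 7.5]
grip_width: 0.4
time: 11.22
tool_pos: [491.5, 50.0, 59.5]
tcp_rot: [0.125, 1.57, -1.183]
contact_force: [-3.0, -2.3, 8.4]
grip_width: 0.7
```

```bash
python3 -m handwheel '[[[0.1,0,0,0],[0,0,0,0]]]' 0
python3 -m handwheel '[[[0.1,0,0,0],[0,0,0,0]]]' 0
python3 -m handwheel '[[[0.1,0,0,0],[0,0,0,0]]]' 0
```

```text
time: 11.38
tool_pos: [491.5, 50.0, 58.5]
tcp_rot: [0.13, 1.57, -1.178]
contact_force: [-2.8, -2.1, 8.8]
grip_width: 0.6
time: 11.55
tool_pos: [491.6, 50.0, 57.6]
tcp_rot: [0.241, 1.57, -1.067]
contact_force: [-3.7, -2.4, 12.2]
grip_width: 0.1
time: 11.72
tool_pos: [491.5, 50.0, 56.7]
tcp_rot: [0.237, 1.57, -1.071]
contact_force: [-4.2, -2.7, 11.3]
grip_width: 0.4
```

```bash
python3 -m handwheel '[[[0.06,0,0,0],[0,0,0,0]]]' 0
python3 -m handwheel '[[[-0.5,0,0,0],[-1,0,0,0],[-2,0,0,0],[-3,0,0,0],[-3,0,0,0],[-3,0,0,0],[0,0,0,0],[0,0,0,0]]]' 0
cat > chk.py <<'E'
from h import *
st()
n='scene'
p,d=bot.capture(n);cv2.imwrite('pics/s2.png',cv2.resize(p[130:330,210:470,::-1],None,fx=3,fy=3));W=world(n,d)
h=cv2.cvtColor(p,cv2.COLOR_RGB2HSV)
b=((h[...,0]>95)&(h[...,0]<125)&(h[...,1]>120)&(d>0)&(W[...,2]>40)&(W[...,2]<85)&(W[...,0]<600)&(W[...,0]>350)).astype(np.uint8)
k,l,s,c=cv2.connectedComponentsWithStats(b)
for i in range(1,k):
    if s[i,4]>30: q=W[l==i];print(c[i].round(),s[i,4],np.percentile(q[:,2],[50,80]).round(1),q.mean(0).round())
E
python3 chk.py
```

```text
time: 11.88
tool_pos: [491.5, 50.0, 56.2]
tcp_rot: [0.336, 1.57, -0.971]
contact_force: [-4.3, -2.0, 13.2]
grip_width: 0.5
time: 12.55
tool_pos: [492.5, 50.5, 181.9]
tcp_rot: [1.295, 1.566, -0.012]
contact_force: [-1.0, -1.0, -0.5]
grip_width: 0.4
12.55 pos [492.5  50.5 181.9] F [-1.   -0.97 -0.47] w 0.4
[[0.004, 0.966, 0.26], [-0.0, 0.26, -0.966], [-1.0, 0.004, 0.001]]
[304. 202.] 296 [66.  68.3] [489.  46.  63.]
[324. 215.] 312 [66.3 68.3] [501.   0.  63.]
[344. 229.] 328 [66.6 68.4] [513. -46.  64.]
[366. 243.] 346 [66.6 68.2] [525. -92.  64.]
```

View pics/s2.png

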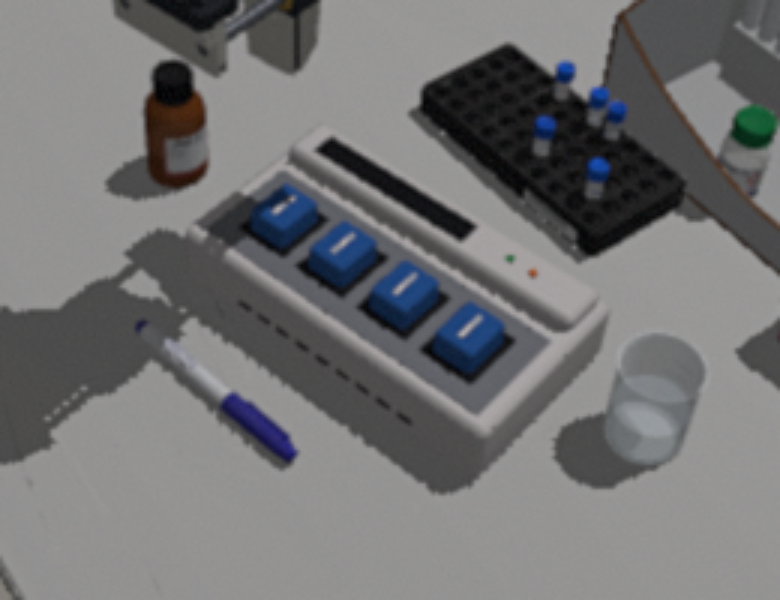

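All four keys are up (tops ≈68.3 mm; key 1 at (285,215) now matches the rest). The bottle, beaker and marker look unmoved. I'll let it settle briefly and hand in.

```bash
python3 -m handwheel '[[[0,0,0,0],[0,0,0,0],[0,0,0,0],[0,0,0,0]]]' 0
python3 -c "
from h import *
st();print(bot.close_job())"
```

```text
time: 12.93
tool_pos: [491.2, 50.5, 179.3]
tcp_rot: [-1.936, 1.569, 3.04]
contact_force: [-0.2, 0.1, -0.9]
grip_width: 0.5
12.93 pos [491.2  50.5 179.3] F [-0.16  0.08 -0.85] w 0.5
[[-0.002, 0.966, 0.26], [0.0, 0.26, -0.966], [-1.0, -0.002, -0.001]]
the job is handed in; nothing more can be done
None
```

The latched key was key 1, the leftmost. It has let go, and all four keys stand up. I handed the job in at about 13 s, and no verdict is reported.

- **Tapping:** I tapped the keys from left to right with shut fingers. Key 1 was firm at 6.9 N with almost no travel. Keys 2, 3 and 4 gave about 2–3 mm at 2.4–3.2 N and were not pushed deeper.
- **Release:** I pressed key 1 about 5 mm further, to a peak of about 13 N, then withdrew.
- **Last checks:** The depth picture put all four key tops level at 68.2–68.4 mm. Before the press, key 1 had measured about 61–62 mm. The bottle, beaker and marker looked unmoved by eye. The fingers were about 110 mm above the keys with wrist force within noise.

The catch joint itself cannot be read. That it let go is inferred from key 1 standing fully up. No check failed or disagreed.

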